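# Bring a scored glass plate out over the break edge and clamp it

## Robot

A 6-joint arm with a two-finger parallel gripper is mounted at the origin on a cart in front of the work surface, level with it; the furniture and walls round the work are solid. World frame = base frame: x ahead of the robot, y to its left, z up, the work surface at z = 0. Lengths are in m, angles in degrees, forces in N, time in s.
With the tool pointing down it reaches from about 0.4 to 0.825 m from the base axis. Payload 7 kg.
Tool frame: the origin (TCP) lies on the front face of the gripper's body, between the roots of the fingers; the fingertips stand 66 mm ahead of it and the grasp point (between the pads) lies 47 mm ahead of it; z points along the fingers, y is the line along which they close (so a half turn about z gives the same grasp; the last joint's range is limited). The gripper opens to 88 mm and grips with 3 to 60 N. Pads are 19 mm wide; open, the fingers measure 130 mm over their backs; the gripper's body (78 mm by 193 mm) begins 47 mm behind the grasp point.
Start: joints at [81.079, 20.546, 0.682, 0, -70.136, -16.507], TCP at [0.29, 0.61, 0.292] pointing down, gripper open.
Joint ranges: [-176.03, 176.03], [-82.01, 121.73], [-58.28, 71.71], [-173.87, 95.51], [-174.79, -0.11], [-173.66, 173.66]. Speed limits (degrees/s): [136.94, 136.94, 172.46, 180, 180, 180].

## Interface

Orientations are given as [roll, pitch, yaw] about the fixed x, y, z axes, in that order (R = Rz(yaw) Ry(pitch) Rx(roll)).
In Python, from plant import ctrl gives the robot as it stands.
- The arm moves only by the tool send_rows, never from a script. Its argument "deltas" is a list of rows, each a list of 2 entries, a list of its own where there are three numbers: the shift along the tool's x, y, z each as a share of 800 mm, from -1 to 1, then the turn about the tool's z as a share of 90 degrees, from -1 to 1. A call has exactly 5 rows; each row is the pose to reach, as a shift and turn from the pose commanded when the call began, along the tool's axes at that moment; what a row does not reach only later rows make up. A row lasts 1/12 s, in which the tool goes at most 41.7 mm and 7.16 degrees, less where a joint would pass 70% of its speed; a pose out of reach is approached as far as the arm can. A call with a number of a shift or a turn outside -1 to 1 is refused whole. A call with a gripper value outside its range is refused whole. "gripper" is the opening, from 0 (shut) to 1 (fully open), set as the call begins (left out, the last holds). The fingers move at their own pace and stop on an object; the grip force is fixed at half the most. Time passes only in rows, so rows that repeat a pose let the fingers close, or fill a call up. It gives the time, the measured TCP pose, the force, the opening and the grip force at its end, in the units of the state.
- ctrl.get_obs(): the state, without advancing time (a new reading comes with each control period).
- ctrl.snapshot(name): name is "scene" or "top" or "wrist"; returns a dict with "color" (420x560x3 uint8, red, green, blue), "vertical_fov" (degrees; the focal length in pixels is half the picture's height over the tangent of half this angle, whatever the lens; pixels are square), "cx", "cy" (the principal point, pixels), "rvec" (rotation vector, rad) and "tvec" (3), from world to camera coordinates, as OpenCV has them. Camera axes: x right, y down, z forward; pixel columns grow to the right and rows downward; lengths in m; the calibration is good to about 2 mm. A picture is of the moment at which its call begins. There is no depth.
- ctrl.close_job(): hands the job in; it is judged then, once.
Trained networks look in a picture, given as the dict that the camera call returned (one of the last four; its "shot" number tells which), for a name from the list of things; names that differ only in an ending like _2 or _b are one class to them, and where a whole thing is asked for, a point or a joint stands for the part that bears it (a point fixed in the world has none). Each returns a list of dicts, best first, with "conf" (0 to 1); they miss things now and then, are a little off and sometimes report something else, mostly with a low value. They report only what shows in the picture. A call takes as long as a camera call.
- ctrl.boxes_of(picture, thing): "xy" ([column, row] as shares, 0 to 1, of the picture: columns of its width, rows of its height, amid what is visible of it).
- ctrl.cut_out(picture, thing): "pixels" (420x560 bool, what is visible of it) and "xy" ([column, row] as shares, 0 to 1, of the picture: columns of its width, rows of its height, amid what is visible of it).
The state is a dict: "clock": time; "joint_pos": joint angles; "qvel": joint speeds; "tau": joint torques, N m; "tool_pos": TCP position; "orientation": TCP orientation; "force": force on the tool from outside, world axes, zero at the start; "moment": the same for the moment, N m; "opening": finger opening in m; "gripper_force": force on a finger pad.
Only numpy, scipy, OpenCV 4.12 (cv2) and the standard library are available. Lean on these libraries where they do the work, as an engineer would, in place of code of your own. Each camera call takes 0.05 s, during which the arm holds its last target. There are 200 camera calls.

## Task

A glass plate with a blue score line lies on the grey breaking bed and is to be made ready for snapping. Without picking it up, push it sideways with the fingertips until its long edge lies flush against the aluminium fence, then push it along the fence towards the front until the score line lies on the bed's steel front edge and the strip beyond the line overhangs; last, push the raised hold-down bar over and down by its red-tabbed arm until it rests on the plate. Leave the things standing around where they are.

Things in the scene. Friction and masses are not known exactly. Their poses are not given: they have to be found in the camera images.
- bed: Breaking bed fixed on the worktop: grey block 190 mm long (x), 150 mm wide (y), top face 30 mm above its underside; origin at the centre of the underside. Its front (-x) end, towards the robot, is the steel break edge at x = -95 mm. An aluminium fence runs along its left (+y) side: guiding face at y = +55 mm, 16 mm thick, 10 mm higher than the bed's top. The other sides are open.
- break_edge (a point): Middle of the bed's front top edge (the steel break edge), in the bed's axes: 95 mm in front of the bed's origin (-x), 30 mm above the underside.
- plate: The loose glass plate on the bed, 150 mm long (x), 100 mm wide (y), 6 mm thick, 0.22 kg, white; origin at the centre of its underside; its -x end leads to the break edge. It starts up to 15 mm off the fence, a few degrees askew, with 35 to 70 mm to go, and stops where it is left. Flush on the fence its origin is at y = +5 mm of the bed. It breaks if pressed with over 40 N.
- score_line (a point): Middle of the blue score line across the plate's top face, 50 mm behind the plate's leading (-x) end, i.e. 25 mm in front of the plate's origin; the line runs across the whole width. Axes as the plate's.
- hold_bar (a joint): Angle of the hinged hold-down bar, rad: 0 = level, its soft sole resting on the 6 mm plate; grows as it is raised, to 1.3. It starts at 1.0 to 1.2. The steel arm is 16 mm wide (bed's x), 10 mm thick, centred on the hinge axis, 0.22 kg. Above about 0.8 rad the stiff hinge stays where it is left (about 1 N at the tab moves it); lower down it sinks by its own weight.
- bar_hinge (a point): The bar's hinge axis above the fence, parallel to the bed's x, 18 mm behind the break edge, at y = +63 mm of the bed and 50 mm above its underside. The axes of this point turn with the bar. Level, the bar reaches across the plate in the bed's -y direction; raised, it stands up over the fence.
- bar_tab (a point): Middle of the top face of the red tab (28 x 22 mm) at the bar's free end, 122 mm from the hinge axis, 4 mm above the axis plane; the axes turn with the bar. The bar is pushed down on the face this point lies on: while the bar is raised that face looks away from the plate, to the bed's +y side and upward.
- strip: A loose glass strip already snapped off, 50 x 100 x 6 mm, lying on the worktop to the left; bystander. Origin under its centre.
- glass_cutter: Glass cutter with yellow handle and brass ends, 136 mm long, 15 mm thick, lying; bystander. Origin near its middle.
- marker: Red and white marker pen, 135 mm long, 16 mm thick, lying; bystander. Origin under its middle.
- timer: White and blue lab timer lying flat, 70 x 64 x 16 mm; bystander. Origin under its centre.
- vial_dark: Small vial with black cap, 21 mm across, 57 mm high; bystander. Origin under its centre.
- vial_light: Small vial with white cap, 21 mm across, 57 mm high; bystander. Origin under its centre.
- beaker: Glass beaker, 79 mm across, 93 mm high; bystander. Origin under its centre.

How it is judged:
By the outcome, as a careful person would: the job done as asked, in the order asked, and still so for the second after the job is handed in, with the robot touching nothing.
It also fails if it takes over 64 s, if anything falls off the work surface, if the arm or the gripper's body presses on something with over 40 N, if the wrist force passes 120 N, or if a joint passes its speed limit or range.

## Working session

There is one attempt and no reset: what is moved stays moved. The work goes in short steps, Python scripts to look and compute and a tool call to move; the robot and the scene stay as the last step left them, time stands still between calls to the robot, and variables do not carry over. Pictures are saved under pics/ and viewed, at most 10 in all, crops included, and the job is handed in when it is done.

Besides the shell and the picture viewer there is one more tool, called by a JSON object that holds its "name" and its "arguments", one argument or row to a line. send_rows: Moves the arm, as the interface text tells. Shift numbers are shares of 800 mm and turn numbers shares of 90 degrees, none past 1 either way. Its arguments: {"type":"object","properties":{"deltas":{"type":"array","items":{"type":"array"}},"gripper":{"type":"number"}},"required":["deltas"]}

```bash
mkdir -p pics; ls; cat > h.py <<'E'
import numpy as np, cv2
from plant import ctrl
def K(p):
    f=p["color"].shape[0]/2/np.tan(np.radians(p["vertical_fov"])/2)
    return np.array([[f,0,p["cx"]],[0,f,p["cy"]],[0,0,1.]])
def ray(p,uv):
    R=cv2.Rodrigues(np.array(p["rvec"],float))[0];t=np.array(p["tvec"],float).ravel()
    d=R.T@np.linalg.inv(K(p))@np.array([uv[0],uv[1],1.]);return -R.T@t,d
def atz(p,uv,z):
    c,d=ray(p,uv);return c+d*(z-c[2])/d[2]
def proj(p,X):
    return cv2.projectPoints(np.array(X,float).reshape(-1,1,3),np.array(p["rvec"],float),np.array(p["tvec"],float),K(p),None)[0].reshape(-1,2)
def save(p,n,crop=None,s=1):
    im=p["color"][:,:,::-1]
    if crop: a,b,c,d=crop; im=im[b:d,a:c]
    cv2.imwrite("pics/"+n,cv2.resize(im,None,fx=s,fy=s,interpolation=cv2.INTER_CUBIC))
E
python3 - <<'E'
from h import *
a=ctrl.snapshot("scene");b=ctrl.snapshot("top")
cv2.imwrite("pics/a.png",a["color"][:,:,::-1]);cv2.imwrite("pics/b.png",b["color"][:,:,::-1])
import pickle;pickle.dump((a,b),open("s0.pkl","wb"))
for p in (a,b):
    print(ray(p,(p["cx"],p["cy"])),p["vertical_fov"])
    for n in "bed plate score_line hold_bar bar_tab strip glass_cutter marker timer vial_dark vial_light beaker".split():
        r=ctrl.boxes_of(p,n)
        print(n,[(np.round(np.array(q["xy"])*[560,420],1),round(q["conf"],2),np.round(atz(p,np.array(q["xy"])*[560,420],.03),3)) for q in r[:2]])
print(ctrl.get_obs())
E
```

```text
pics
(array([-0.49303872,  1.10745435,  0.70625698]), array([ 0.64335718, -0.63159741, -0.43263871])) 46.323366837539055
bed [(array([213., 256.]), 0.77, array([0.409, 0.481, 0.03 ]))]
plate [(array([216.1, 243.6]), 0.66, array([0.455, 0.438, 0.03 ])), (array([214.2, 252.7]), 0.5, array([0.42 , 0.469, 0.03 ]))]
score_line [(array([215.1, 239. ]), 0.9, array([0.477, 0.425, 0.03 ])), (array([232.5, 225.4]), 0.46, array([0.507, 0.34 , 0.03 ]))]
hold_bar [(array([233.7, 225.8]), 0.9, array([0.503, 0.339, 0.03 ]))]
bar_tab [(array([231.2, 224.5]), 0.82, array([0.514, 0.339, 0.03 ]))]
strip [(array([183.6, 283.1]), 0.66, array([0.357, 0.604, 0.03 ]))]
glass_cutter []
marker []
timer [(array([385.7, 190. ]), 0.65, array([ 0.364, -0.208,  0.03 ]))]
vial_dark []
vial_light [(array([386.5, 192.3]), 0.19, array([ 0.35 , -0.194,  0.03 ]))]
beaker [(array([151.5, 257.9]), 0.94, array([0.506, 0.603, 0.03 ]))]
(array([0.16489976, 0.18624145, 1.57753251]), array([ 0.21017107, -0.01385987, -0.97756638])) 44.621899456165345
bed [(array([175.4, 214.6]), 0.92, array([0.509, 0.485, 0.03 ])), (array([145.
[... 810 characters left out ...]
 0.357, -0.217,  0.03 ]))]
{'clock': 1.3, 'joint_pos': array([ 8.10798852e+01,  2.05478801e+01,  6.82148582e-01, -1.81011042e-03,
       -7.01348221e+01, -1.65075798e+01]), 'qvel': array([ 0.00124446, -0.00638321, -0.00603165, -0.0433555 , -0.07332911,
        0.03230589]), 'tau': array([-1.66839523e-03, -5.82395053e+01,  2.93302828e+01,  7.00269654e+00,
        1.24884551e-02, -1.85723854e-05]), 'tool_pos': array([0.2898183 , 0.60959674, 0.29213982]), 'orientation': array([ 1.79998985e+02,  1.47491581e-03, -2.54283097e+01]), 'force': array([ 0.3772299 , -0.3330485 ,  0.79355346]), 'moment': array([-0.00045284, -0.01150621, -0.00062335]), 'gripper_force': 0.0, 'opening': 0.08712469444193391}
```

View crops.

```bash
python3 - <<'E'
import pickle;from h import *
a,b=pickle.load(open("s0.pkl","rb"))
save(a,"a1.png",(100,150,300,300),4);save(b,"b1.png",(90,150,250,270),5)
E
```

```text
(no output)
```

View pics/a1.png

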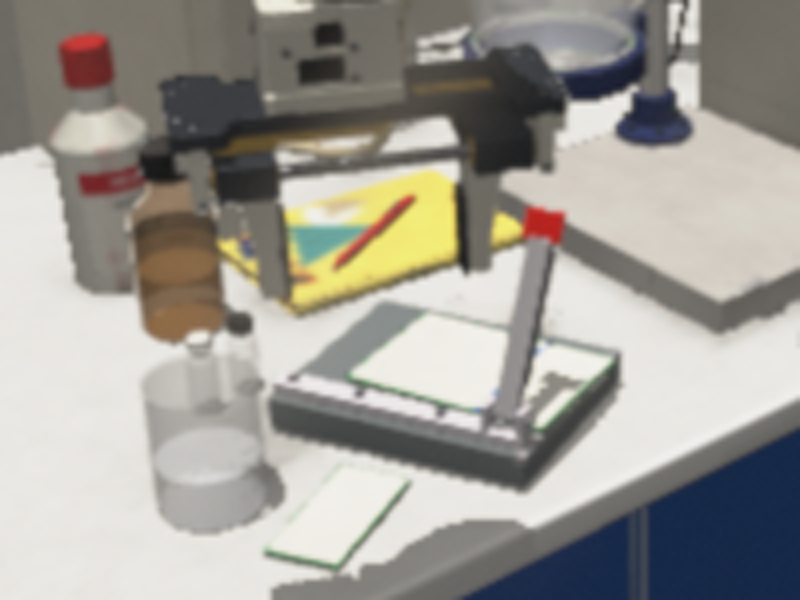

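View pics/b1.png

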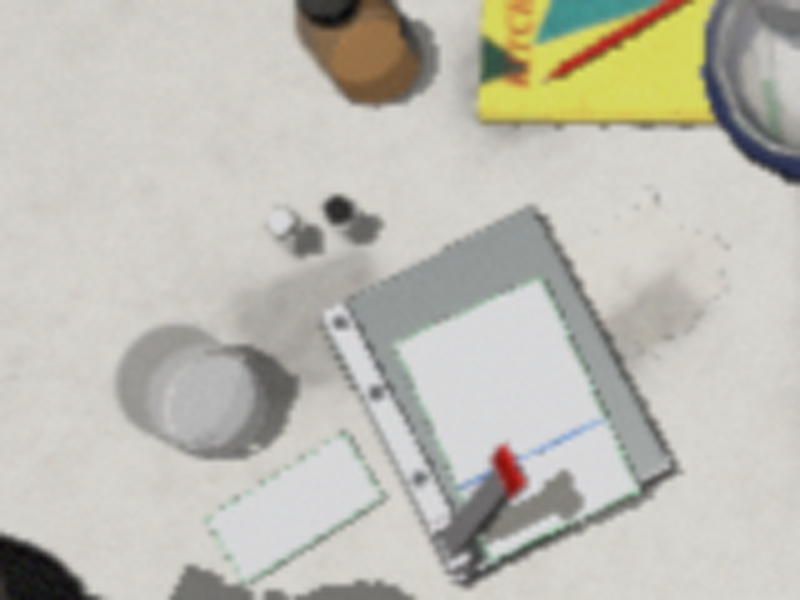

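```bash
python3 - <<'E'
import pickle;from h import *
a,b=pickle.load(open("s0.pkl","rb"))
f=lambda u,v,z:np.round(atz(b,(90+u/5,150+v/5),z),4)
P={n:f(u,v,.03) for n,u,v in [("BR",535,207),("FR",678,468),("FLf",465,582),("BLf",325,310)]}
print(P)
d=P["BR"]-P["FR"];print(np.degrees(np.arctan2(d[1],d[0])),np.hypot(*d[:2]))
for n,u,v in [("pBR",545,280),("pBL",397,345),("pFR",640,492),("pFL",485,560),("sR",603,421),("sL",460,487)]: print(n,f(u,v,.036))
for n,u,v,z in [("vl",283,220,.057),("vd",340,208,.057),("beak",210,390,.09),("strip",297,507,.006)]: print(n,f(u,v,z))
w=ctrl.snapshot("wrist");pickle.dump(w,open("w0.pkl","wb"));save(w,"w0.png")
print(ray(w,(280,210)),w["vertical_fov"])
E
```

```text
{'BR': array([0.5782, 0.4161, 0.03  ]), 'FR': array([0.4081, 0.3343, 0.03  ]), 'FLf': array([0.347 , 0.4658, 0.03  ]), 'BLf': array([0.521 , 0.5478, 0.03  ])}
25.682603028007264 0.18874652314678544
pBR [0.5296 0.4105 0.036 ]
pBL [0.4947 0.5026 0.036 ]
pFR [0.394  0.3574 0.036 ]
pFL [0.3588 0.4524 0.036 ]
sR [0.4391 0.3781 0.036 ]
sL [0.4042 0.4663 0.036 ]
vl [0.5729 0.5663 0.057 ]
vd [0.5782 0.5314 0.057 ]
beak [0.4633 0.6023 0.09  ]
strip [0.403  0.5725 0.006 ]
(array([0.35785698, 0.57828432, 0.38400774]), array([-0.2333131 ,  0.1336367 , -0.96342255])) 67.87536500090674
```

View pics/w0.png

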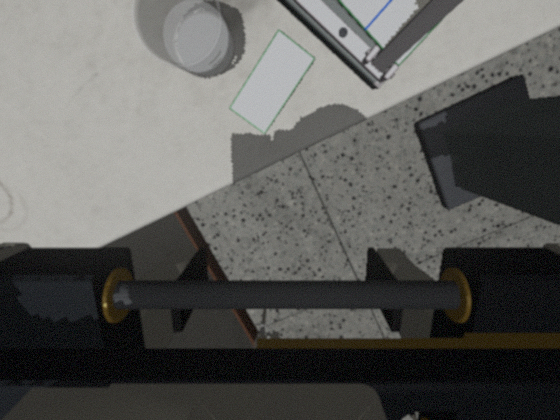

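```bash
cat >> h.py <<'E'
O=np.array([.461,.443,0]);YAW=np.radians(25.5)
RB=np.array([[np.cos(YAW),-np.sin(YAW),0],[np.sin(YAW),np.cos(YAW),0],[0,0,1]])
bed=lambda X:(np.asarray(X)-O)@RB
world=lambda X:O+RB@np.asarray(X,float)
def atx(p,uv,x):
    c,d=ray(p,uv);c=bed(c);d=d@RB;return c+d*(x-c[0])/d[0]
def tool():
    s=ctrl.get_obs();y=s["orientation"][2]
    t=bed(s["tool_pos"]);print("clock %.2f tcp_bed"%s["clock"],np.round(t*1000,1),"relyaw %.2f"%(y-np.degrees(YAW)),"F_bed",np.round(s["force"]@RB,1));return s
def go(target,s=None):
    "shares to reach bed target (m) in tool axes"
    from scipy.spatial.transform import Rotation as R
    s=s or tool();T=R.from_euler("xyz",s["orientation"],degrees=True).as_matrix()
    return np.round(T.T@(world(target)-s["tool_pos"])/.8,4)
E
python3 - <<'E'
import pickle;from h import *
a,b=pickle.load(open("s0.pkl","rb"))
print(atx(b,(90+508/5,150+470/5),-.077),atx(a,(100+545/4,150+225/4),-.077))
for th in (.95,1,1.05,1.1,1.15,1.2):
    c,s=np.cos(th),np.sin(th)
    X=world([-.077,.063-.122*c+.004*s,.05+.122*s+.004*c])
    print(th,(proj(b,X)[0]-[90,150])*5,(proj(a,X)[0]-[100,150])*4)
s=tool();print(go([-.02,-.10,.25],s))
E
```

```text
[-0.077       0.00417984  0.1790853 ] [-0.077       0.00975543  0.16101344]
0.95 [530.26384331 469.59780684] [555.24698722 229.16932464]
1 [521.16173977 473.19389633] [551.6259575  227.85529296]
1.05 [511.84146102 477.01237122] [547.87146882 227.00078726]
1.1 [502.32957551 481.04331648] [543.99098703 226.61439568]
1.15 [492.65369332 485.27592221] [539.99252365 226.70371216]
1.2 [482.84235818 489.6985152 ] [535.88463842 227.27525444]
clock 1.35 tcp_bed [-82.8 224.1 292.2] relyaw -50.93 F_bed [ 0.7 -0.6  1. ]
[0.3639 0.1944 0.0527]
```

View pics/a.png

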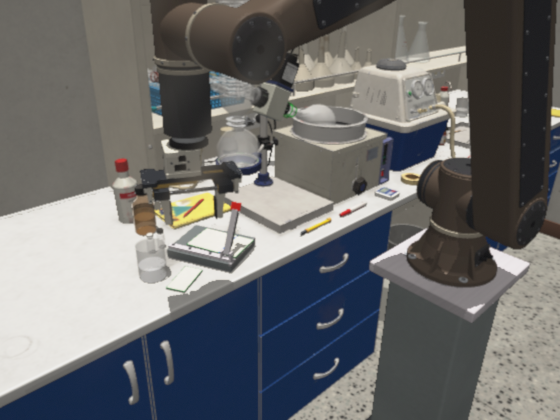

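View pics/b.png

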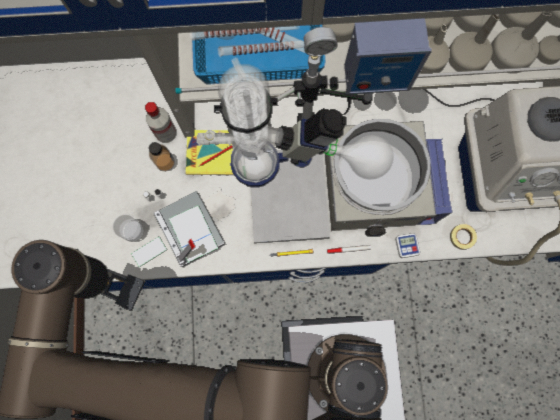

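```bash
python3 - <<'E'
import pickle;from h import *
a,b=pickle.load(open("s0.pkl","rb"))
def tri(ua,ub):
    c1,d1=ray(a,ua);c2,d2=ray(b,ub)
    A=np.stack([d1,-d2],1);t=np.linalg.lstsq(A,c2-c1,rcond=None)[0]
    print(c1+d1*t[0],c2+d2*t[1])
tri((240,163),(255,168));tri((263,180),(300,160));tri((233,165),(249,185))
print(ray(b,(255,168)));
for z in(.03,.15,.3):print([np.round(atz(b,q,z),3) for q in((255,185),(232,165),(250,240))])
w=pickle.load(open("w0.pkl","rb"))
s=ctrl.get_obs();from scipy.spatial.transform import Rotation as R
print(R.from_euler("xyz",s["orientation"],degrees=True).as_matrix().T@(ray(w,(280,210))[0]-s["tool_pos"]))
E
```

```text
[0.60375569 0.2310565  0.16741923] [0.60019754 0.22734476 0.16621368]
[0.65434556 0.0928816  0.05686731] [0.65086257 0.08951782 0.05596873]
[0.57794799 0.27799535 0.18038094] [0.5494877  0.24703102 0.17125911]
(array([0.16489976, 0.18624145, 1.57753251]), array([ 0.29600512,  0.0279505 , -0.95970534]))
[array([0.587, 0.234, 0.03 ]), array([0.657, 0.303, 0.03 ]), array([0.414, 0.259, 0.03 ])]
[array([0.554, 0.231, 0.15 ]), array([0.619, 0.294, 0.15 ]), array([0.395, 0.254, 0.15 ])]
[array([0.513, 0.226, 0.3  ]), array([0.571, 0.283, 0.3  ]), array([0.371, 0.247, 0.3  ])]
[ 0.0748818  -0.00093788 -0.09185319]
```

```bash
python3 - <<'E'
from h import *
print(go([-.03,-.078,.292]))
E
```

```text
clock 1.35 tcp_bed [-82.8 224.1 292.2] relyaw -50.93 F_bed [ 0.7 -0.6  1. ]
[3.347e-01 1.868e-01 2.000e-04]
```

{"name": "send_rows", "arguments": {
  "deltas": [
    [[0.05, 0.028, 0], 0.07],
    [[0.1, 0.056, 0], 0.14],
    [[0.15, 0.084, 0], 0.21],
    [[0.19, 0.106, 0], 0.28],
    [[0.235, 0.131, 0], 0.35]
  ]
}}

```text
clock: 1.77
tool_pos: [0.4113, 0.4382, 0.2923]
orientation: [-180.0, 0.0, -57.2]
force: [0.5, -0.0, -0.7]
opening: 0.0877
gripper_force: 0.0
```

```bash
python3 - <<'E'
from h import *
print(go([-.03,-.078,.292]))
E
```

```text
clock 1.77 tcp_bed [-46.9  17.1 292.3] relyaw -82.70 F_bed [ 0.4 -0.2 -0.7]
[ 0.1206 -0.0059  0.0004]
```

{"name": "send_rows", "arguments": {
  "deltas": [
    [[0.04, -0.002, 0], 0.04],
    [[0.08, -0.004, 0], 0.078],
    [[0.115, -0.006, 0], 0.078],
    [[0.115, -0.006, 0], 0.078],
    [[0.115, -0.006, 0], 0.078]
  ]
}}

```text
clock: 2.18
tool_pos: [0.4657, 0.3641, 0.2924]
orientation: [-180.0, 0.0, -64.1]
force: [-0.0, -0.2, -0.2]
opening: 0.0877
gripper_force: 0.0
```

```bash
python3 - <<'E'
from h import *;import pickle
print(go([-.03,-.078,.100]))
w=ctrl.snapshot("wrist");pickle.dump(w,open("w1.pkl","wb"));save(w,"w1.png")
E
```

```text
clock 2.18 tcp_bed [-29.7 -73.3 292.4] relyaw -89.59 F_bed [-0.1 -0.2 -0.2]
[0.0059 0.0004 0.2405]
```

View pics/w1.png

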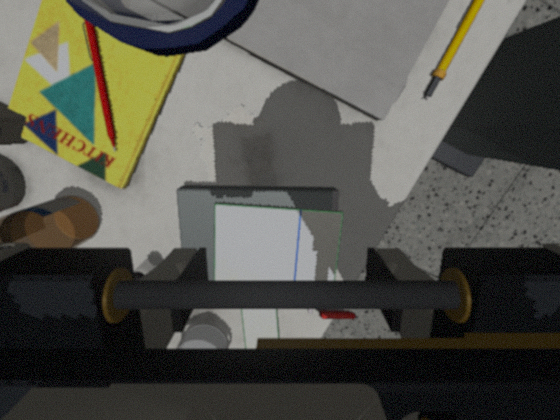

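```bash
python3 - <<'E'
from h import *;import pickle
w=pickle.load(open("w1.pkl","rb"))
for uv,z in [((178,187),.03),((337.5,187.5),.03),((215,205),.036),((343,212),.036),((300,209),.036)]: print(np.round(1000*bed(atz(w,uv,z)),1))
E
```

```text
[ 96.3 -75.3  30. ]
[-87.8 -76.1  30. ]
[ 53.4 -55.7  36. ]
[-94.7 -48.5  36. ]
[-44.7 -51.7  36. ]
```

{"name": "send_rows", "arguments": {
  "deltas": [
    [[0.006, 0, 0.05], 0],
    [[0.006, 0, 0.1], 0],
    [[0.006, 0, 0.15], 0],
    [[0.006, 0, 0.2], 0],
    [[0.006, 0, 0.23], 0]
  ]
}}

```text
clock: 2.65
tool_pos: [0.4651, 0.3607, 0.1043]
orientation: [179.8, -0.1, -63.9]
force: [-0.4, -0.3, 0.1]
opening: 0.0877
gripper_force: 0.0
```

{"name": "send_rows", "arguments": {
  "deltas": [
    [[0.0, 0, 0.005], 0],
    [[0.0, 0, 0.01], 0],
    [[0.0, 0, 0.01], 0],
    [[0.0, 0, 0.01], 0],
    [[0.0, 0, 0.01], 0]
  ]
}}

```text
clock: 3.07
tool_pos: [0.4676, 0.3622, 0.1022]
orientation: [-179.8, 0.1, -63.9]
force: [-0.1, -0.2, 0.7]
opening: 0.0876
gripper_force: 0.0
```

```bash
python3 - <<'E'
from h import *
print(go([-.03,-.0545,.099]))
E
```

```text
clock 3.07 tcp_bed [-28.9 -75.7 102.2] relyaw -89.41 F_bed [-0.1 -0.1  0.7]
[-0.0265  0.0012  0.004 ]
```

{"name": "send_rows", "arguments": {
  "deltas": [
    [[0.0, 0, 0.004], 0],
    [[0.0, 0, 0.004], 0],
    [[-0.003, 0, 0.004], 0],
    [[-0.006, 0, 0.004], 0],
    [[-0.009, 0, 0.004], 0]
  ]
}}

```text
clock: 3.48
tool_pos: [0.4638, 0.3678, 0.0972]
orientation: [-180.0, 0.0, -64.0]
force: [0.4, -1.1, -0.2]
opening: 0.0877
gripper_force: 0.0
```

```bash
python3 - <<'E'
from h import *
print(go([-.03,-.0545,.099]))
E
```

```text
clock 3.48 tcp_bed [-29.9 -69.1  97.2] relyaw -89.45 F_bed [-0.1 -1.2 -0.2]
[-0.0183 -0.     -0.0022]
```

{"name": "send_rows", "arguments": {
  "deltas": [
    [[-0.003, 0, -0.0015], 0],
    [[-0.006, 0, -0.0015], 0],
    [[-0.009, 0, -0.0015], 0],
    [[-0.011, 0, -0.0015], 0],
    [[-0.013, 0, -0.0015], 0]
  ]
}}

```text
clock: 3.9
tool_pos: [0.4592, 0.3771, 0.0982]
orientation: [-180.0, -0.0, -63.9]
force: [1.9, -1.0, 0.9]
opening: 0.0877
gripper_force: 0.7
```

```bash
python3 - <<'E'
from h import *
print(go([-.03,-.0545,.099]))
E
```

```text
clock 3.90 tcp_bed [-30.  -58.7  98.2] relyaw -89.44 F_bed [ 1.2 -1.7  0.9]
[-0.0053 -0.0001 -0.001 ]
```

Creep until the fence is felt.

{"name": "send_rows", "arguments": {
  "deltas": [
    [[-0.001, 0, 0], 0],
    [[-0.002, 0, 0], 0],
    [[-0.003, 0, 0], 0],
    [[-0.004, 0, 0], 0],
    [[-0.004, 0, 0], 0]
  ]
}}

```text
clock: 4.32
tool_pos: [0.4578, 0.3798, 0.0982]
orientation: [180.0, -0.0, -63.9]
force: [1.1, -1.1, 0.2]
opening: 0.0878
gripper_force: 0.7
```

```bash
python3 - <<'E'
from h import *
print(go([-.03,-.0545,.099]))
E
```

```text
clock 4.32 tcp_bed [-30.1 -55.7  98.2] relyaw -89.44 F_bed [ 0.5 -1.4  0.2]
[-0.0015 -0.0002 -0.0011]
```

{"name": "send_rows", "arguments": {
  "deltas": [
    [[-0.0005, 0, 0], 0],
    [[-0.001, 0, 0], 0],
    [[-0.0015, 0, 0], 0],
    [[-0.0015, 0, 0], 0],
    [[-0.0015, 0, 0], 0]
  ]
}}

```text
clock: 4.73
tool_pos: [0.4573, 0.3804, 0.0981]
orientation: [180.0, -0.0, -64.0]
force: [2.4, -3.5, 2.1]
opening: 0.0876
gripper_force: 2.2
```

```bash
python3 - <<'E'
from h import *
print(go([-.03,-.0545,.099]))
E
```

```text
clock 4.73 tcp_bed [-30.3 -54.9  98.1] relyaw -89.46 F_bed [ 0.6 -4.2  2.1]
[-0.0005 -0.0004 -0.0011]
```

Force is rising; push slightly more to seat both ends.

{"name": "send_rows", "arguments": {
  "deltas": [
    [[-0.0005, 0, 0], 0],
    [[-0.001, 0, 0], 0],
    [[-0.0015, 0, 0], 0],
    [[-0.002, 0, 0], 0],
    [[-0.002, 0, 0], 0]
  ]
}}

```text
clock: 5.15
tool_pos: [0.4567, 0.3808, 0.0981]
orientation: [179.9, -0.1, -64.0]
force: [4.0, -8.0, 3.8]
opening: 0.0875
gripper_force: 4.7
```

```bash
python3 - <<'E'
from h import *
s=tool();print(s["moment"],s["gripper_force"])
E
```

```text
clock 5.15 tcp_bed [-30.7 -54.2  98.1] relyaw -89.50 F_bed [ 0.2 -8.9  3.8]
[-2.82646375 -1.53754107 -0.40672319] 4.745985068148002
```

{"name": "send_rows", "arguments": {
  "deltas": [
    [[0.015, 0, 0], 0],
    [[0.03, 0, 0], 0],
    [[0.03, 0, -0.04], 0],
    [[0.03, 0, -0.09], 0],
    [[0.03, 0, -0.14], 0]
  ],
  "gripper": 0.57
}}

```text
clock: 5.57
tool_pos: [0.4671, 0.3595, 0.2106]
orientation: [179.9, -0.0, -64.0]
force: [0.2, 1.4, -0.4]
opening: 0.0599
gripper_force: 0.0
```

{"name": "send_rows", "arguments": {
  "deltas": [
    [[0, 0, -0.05], 0],
    [[0, 0, -0.07], -0.06],
    [[0, 0, -0.07], -0.14],
    [[0, 0, -0.07], -0.22],
    [[0, 0, -0.07], -0.3]
  ]
}}

```text
clock: 5.98
tool_pos: [0.4673, 0.3604, 0.2668]
orientation: [-179.9, 0.1, -36.7]
force: [0.0, -0.1, 0.0]
opening: 0.0502
gripper_force: 0.0
```

```bash
python3 - <<'E'
from h import *;import pickle
print(go([.09,0.0,.262]))
b=ctrl.snapshot("top");pickle.dump(b,open("b2.pkl","wb"));save(b,"b2.png",(130,170,240,270),6)
E
```

```text
clock 5.98 tcp_bed [-29.9 -77.3 266.8] relyaw -62.22 F_bed [-0.  -0.1  0. ]
[-0.0156 -0.1776  0.0063]
```

View pics/b2.png

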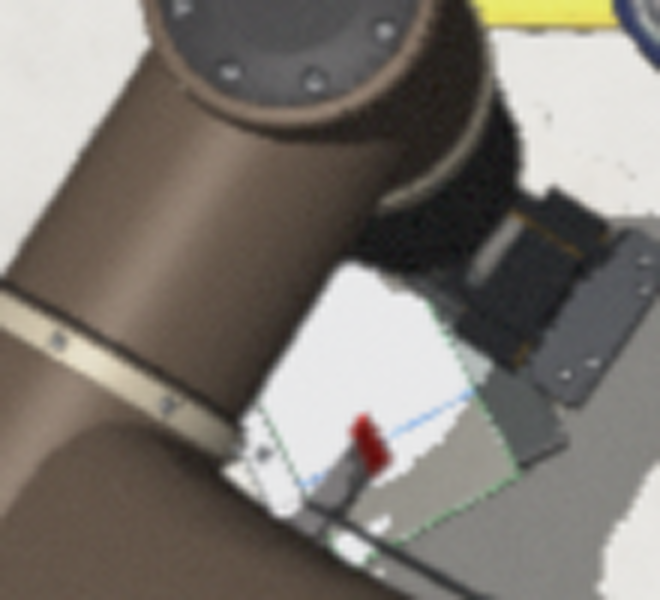

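{"name": "send_rows", "arguments": {
  "deltas": [
    [[-0.002, -0.03, 0.001], -0.075],
    [[-0.005, -0.06, 0.003], -0.15],
    [[-0.008, -0.09, 0.005], -0.225],
    [[-0.012, -0.13, 0.006], -0.3],
    [[-0.0156, -0.1776, 0.006], -0.375]
  ]
}}

```text
clock: 6.45
tool_pos: [0.5433, 0.4817, 0.2615]
orientation: [-180.0, 0.0, -3.2]
force: [1.0, 0.9, 0.6]
opening: 0.05
gripper_force: 0.0
```

```bash
python3 - <<'E'
from h import *;import pickle
print(go([.09,0.0,.262]))
E
```

```text
clock 6.45 tcp_bed [ 90.9  -0.5 261.5] relyaw -28.68 F_bed [1.3 0.3 0.6]
[-0.0013 -0.     -0.0006]
```

{"name": "send_rows", "arguments": {
  "deltas": [
    [[0, -0.002, 0], -0.08],
    [[0, -0.004, 0.0], -0.16],
    [[0, -0.006, 0.0], -0.24],
    [[-0.003, -0.01, 0], -0.319],
    [[-0.005, -0.012, 0], -0.319]
  ],
  "gripper": 0.4
}}

```text
clock: 6.87
tool_pos: [0.5395, 0.4914, 0.2606]
orientation: [-180.0, 0.0, 25.6]
force: [0.2, -0.7, 0.2]
opening: 0.0353
gripper_force: 0.0
```

```bash
python3 - <<'E'
from h import *;import pickle
print(go([.082,-0.008,.0985]))
E
```

```text
clock 6.87 tcp_bed [ 91.7   9.8 260.6] relyaw 0.06 F_bed [-0.1 -0.7  0.2]
[-0.012   0.0223  0.2027]
```

{"name": "send_rows", "arguments": {
  "deltas": [
    [[-0.006, 0.012, 0.02], 0],
    [[-0.012, 0.0223, 0.06], 0],
    [[-0.012, 0.0223, 0.11], 0],
    [[-0.012, 0.0223, 0.155], 0],
    [[-0.012, 0.0223, 0.19], 0]
  ]
}}

```text
clock: 7.28
tool_pos: [0.5377, 0.4698, 0.1065]
orientation: [180.0, 0.1, 25.0]
force: [-1.5, 0.3, -0.9]
opening: 0.0351
gripper_force: 0.0
```

{"name": "send_rows", "arguments": {
  "deltas": [
    [[0, 0, 0.004], 0],
    [[0, 0, 0.008], 0],
    [[0, 0, 0.012], 0],
    [[0, 0, 0.0125], 0],
    [[0, 0, 0.0125], 0]
  ]
}}

```text
clock: 7.7
tool_pos: [0.539, 0.472, 0.1014]
orientation: [-179.9, -0.2, 25.4]
force: [-0.2, -0.1, 0.2]
opening: 0.0352
gripper_force: 0.0
```

```bash
python3 - <<'E'
from h import *;import pickle
print(go([.0645,-0.008,.0985]))
w=ctrl.snapshot("wrist");pickle.dump(w,open("w2.pkl","wb"));save(w,"w2.png")
E
```

```text
clock 7.70 tcp_bed [ 82.9  -7.4 101.4] relyaw -0.15 F_bed [-0.2  0.   0.2]
[-0.023   0.0008  0.0036]
```

View pics/w2.png

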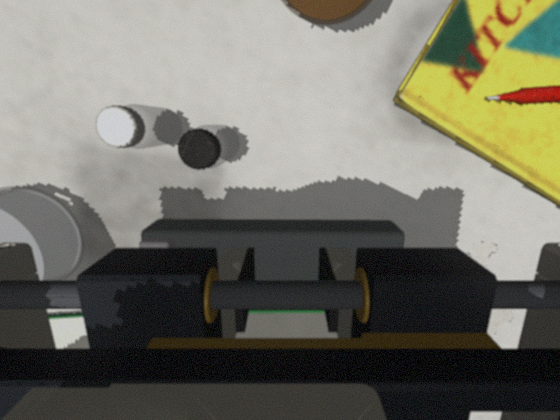

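```bash
python3 - <<'E'
from h import *;import pickle
w=pickle.load(open("w2.pkl","rb"))
g=w["color"].astype(int)
print(g[300:325,285].tolist())
print(g[214:262:2,285].tolist())
for uv,z in [((285,310),.036),((150,222),.03),((400,222),.03),((285,222),.03),((285,312),.03)]: print(np.round(1000*bed(atz(w,uv,z)),1))
E
```

```text
[[46, 47, 48], [44, 46, 48], [49, 50, 53], [44, 48, 50], [42, 43, 39], [48, 45, 50], [39, 44, 40], [45, 45, 49], [34, 42, 40], [25, 49, 36], [38, 77, 48], [46, 100, 59], [63, 110, 72], [99, 112, 96], [112, 113, 104], [109, 108, 103], [110, 109, 101], [108, 106, 101], [106, 109, 101], [111, 111, 106], [111, 112, 106], [107, 111, 99], [112, 108, 102], [111, 110, 104], [108, 110, 102]]
[[108, 107, 109], [106, 106, 101], [101, 101, 99], [52, 55, 52], [37, 43, 39], [36, 41, 42], [38, 38, 42], [36, 37, 36], [46, 48, 46], [50, 52, 52], [61, 63, 64], [60, 63, 63], [55, 58, 58], [60, 67, 67], [59, 63, 65], [60, 65, 63], [59, 62, 63], [63, 62, 66], [58, 61, 61], [56, 62, 59], [58, 58, 59], [57, 58, 59], [60, 62, 63], [61, 63, 63]]
[55.2 -6.1 36. ]
[106.5  67.9  30. ]
[106.3 -69.4  30. ]
[106.4  -6.3  30. ]
[49.9 -6.1 30. ]
```

{"name": "send_rows", "arguments": {
  "deltas": [
    [[-0.004, 0, 0.002], 0],
    [[-0.008, 0, 0.002], 0],
    [[-0.012, 0, 0.002], 0],
    [[-0.014, 0, 0.002], 0],
    [[-0.016, 0, 0.002], 0]
  ]
}}

```text
clock: 8.17
tool_pos: [0.5265, 0.4656, 0.098]
orientation: [-180.0, -0.0, 25.4]
force: [0.3, 0.6, -0.4]
opening: 0.0352
gripper_force: 0.0
```

```bash
python3 - <<'E'
from h import *;import pickle
print(go([.0145,-0.008,.0985]))
E
```

```text
clock 8.17 tcp_bed [68.8 -7.8 98. ] relyaw -0.09 F_bed [ 0.5  0.5 -0.4]
[-0.0679  0.0004 -0.0006]
```

{"name": "send_rows", "arguments": {
  "deltas": [
    [[-0.004, 0, 0], 0],
    [[-0.008, 0, 0], 0],
    [[-0.012, 0, 0], 0],
    [[-0.016, 0, 0], 0],
    [[-0.02, -0.0005, 0], 0]
  ]
}}

```text
clock: 8.58
tool_pos: [0.512, 0.459, 0.0978]
orientation: [180.0, -0.0, 25.4]
force: [2.6, -0.7, 0.4]
opening: 0.0346
gripper_force: 0.9
```

{"name": "send_rows", "arguments": {
  "deltas": [
    [[-0.004, 0, 0], 0],
    [[-0.008, 0, 0], 0],
    [[-0.012, 0, 0], 0],
    [[-0.016, -0.0005, 0], 0],
    [[-0.02, -0.0005, 0], 0]
  ]
}}

```text
clock: 9.0
tool_pos: [0.4974, 0.4525, 0.0979]
orientation: [180.0, -0.0, 25.4]
force: [2.4, -0.2, -0.7]
opening: 0.035
gripper_force: 1.1
```

```bash
python3 - <<'E'
from h import *;import pickle
w=pickle.load(open("w2.pkl","rb"))
for uv,z in [((285,232),.03),((285,234),.03),((285,219.5),0),((285,311.5),.036)]: print(np.round(1000*bed(atz(w,uv,z)),1))
print(go([.0145,-0.008,.0985]))
E
```

```text
[100.6  -6.3  30. ]
[99.4 -6.2 30. ]
[98.6 -6.1  0. ]
[54.2 -6.1 36. ]
clock 9.00 tcp_bed [37.  -7.1 97.9] relyaw -0.10 F_bed [ 2.1 -1.2 -0.7]
[-0.0281  0.0012 -0.0008]
```

{"name": "send_rows", "arguments": {
  "deltas": [
    [[-0.004, 0, 0], 0],
    [[-0.008, 0, 0], 0],
    [[-0.012, -0.0005, 0], 0],
    [[-0.015, -0.0005, 0], 0],
    [[-0.016, -0.001, 0], 0]
  ]
}}

```text
clock: 9.42
tool_pos: [0.4854, 0.4477, 0.0979]
orientation: [180.0, -0.0, 25.4]
force: [4.1, -1.3, -0.1]
opening: 0.0347
gripper_force: 1.7
```

{"name": "send_rows", "arguments": {
  "deltas": [
    [[0, 0, 0], 0],
    [[0, 0, 0], 0],
    [[0.01, 0, 0], 0],
    [[0.02, 0, 0], 0],
    [[0.02, 0, -0.04], 0]
  ]
}}

```text
clock: 9.83
tool_pos: [0.499, 0.4529, 0.1233]
orientation: [179.8, 0.6, 25.3]
force: [0.1, 0.4, -0.7]
opening: 0.0352
gripper_force: 0.0
```

```bash
python3 - <<'E'
from h import *;import pickle
s=tool();print(s["joint_pos"])
for t in ([-.19,-.02,.29],[-.077,-.17,.29]):print(go(t,s))
b=ctrl.snapshot("top");a=ctrl.snapshot("scene");pickle.dump((a,b),open("s3.pkl","wb"))
A=cv2.resize(a["color"][200:280,155:275],None,fx=6.6,fy=6.6,interpolation=cv2.INTER_CUBIC)
cv2.imwrite("pics/a3.png",A[:,:,::-1])
E
```

```text
clock 9.83 tcp_bed [ 38.6  -7.4 123.3] relyaw -0.18 F_bed [ 0.3  0.4 -0.7]
[ 58.717815    28.66102713 -10.16057606  -0.12439109 -51.77810356
  56.68216077]
[-0.2877  0.0175 -0.2055]
[-0.1459  0.2046 -0.2061]
```

View pics/a3.png

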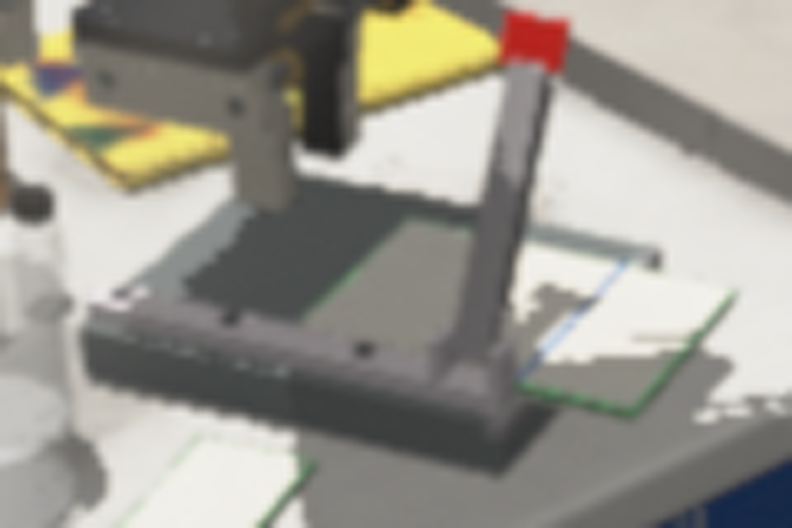

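{"name": "send_rows", "arguments": {
  "deltas": [
    [[0, 0, -0.05], 0],
    [[0, 0, -0.1], 0],
    [[0, 0, -0.15], 0],
    [[0, 0.01, -0.19], 0],
    [[-0.05, 0.028, -0.195], 0]
  ]
}}

```text
clock: 10.35
tool_pos: [0.4798, 0.4232, 0.2925]
orientation: [-179.8, -0.7, 25.4]
force: [-0.6, 1.0, 2.7]
opening: 0.0349
gripper_force: 0.0
```

{"name": "send_rows", "arguments": {
  "deltas": [
    [[-0.05, 0, 0], 0],
    [[-0.1, 0, 0], 0],
    [[-0.15, 0, 0], 0],
    [[-0.2, 0, 0], 0],
    [[-0.21, 0, 0.04], 0]
  ]
}}

```text
clock: 10.77
tool_pos: [0.3209, 0.3463, 0.2594]
orientation: [-179.6, -0.5, 25.5]
force: [0.0, 2.3, -0.5]
opening: 0.0349
gripper_force: 0.0
```

{"name": "send_rows", "arguments": {
  "deltas": [
    [[0, 0, 0.04], 0],
    [[0, 0, 0.05], 0],
    [[0, 0, 0.05], 0],
    [[0, 0, 0.05], 0],
    [[0, 0, 0.05], 0]
  ]
}}

```text
clock: 11.18
tool_pos: [0.3235, 0.3473, 0.215]
orientation: [-180.0, -0.1, 25.4]
force: [0.3, 0.0, -0.1]
opening: 0.0352
gripper_force: 0.0
```

```bash
python3 - <<'E'
from h import *;import pickle
s=tool()
w=ctrl.snapshot("wrist");pickle.dump(w,open("w4.pkl","wb"));save(w,"w4.png",(120,40,400,240),2.85)
print(np.round(1000*bed(ray(w,(280,210))[0])))
E
```

```text
clock 11.18 tcp_bed [-165.4  -27.2  215. ] relyaw -0.11 F_bed [ 0.2 -0.1 -0.1]
[-90. -27. 307.]
```

View pics/w4.png

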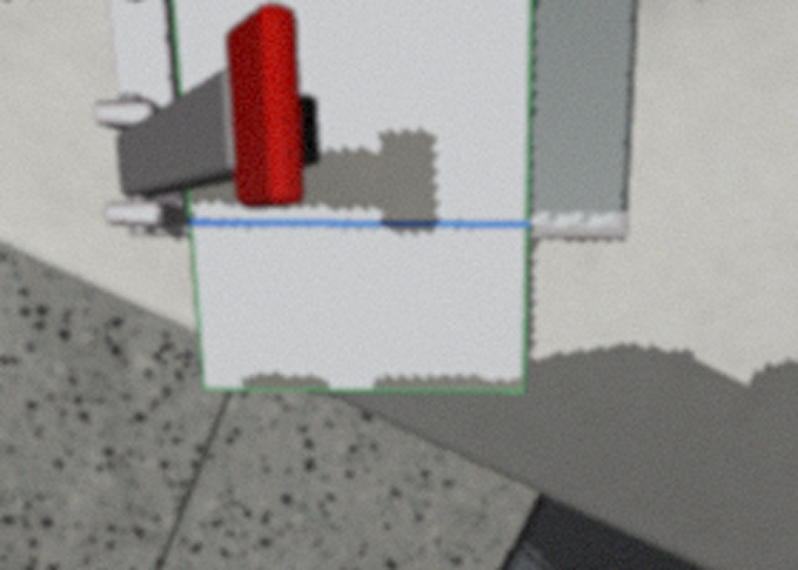

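```bash
python3 - <<'E'
from h import *;import pickle
w=pickle.load(open("w4.pkl","rb"));g=w["color"].astype(float)
st=g[105:135,312:336].mean(1);print("steel",[(105+i,np.round(v).astype(int).tolist()) for i,v in enumerate(st)])
def line(c):
    q=g[108:130,c-2:c+3].mean(1);s=q[:,2]-q[:,0];s=np.clip(s-15,0,None);return 108+(s*np.arange(22)).sum()/s.sum()
for c in (200,230,250,285,300):
    r=line(c);print("score",c,r,np.round(1000*bed(atz(w,(c,r),.036)),1))
for c,r in ((200,177),(300,177.5)): print(np.round(1000*bed(atz(w,(c,r),.036)),1))
for r in (121,122,123,124): print(r,np.round(1000*bed(atz(w,(324,r),.03)),1))
for c,r in ((120+533/2.85,40+120/2.85),(120+528/2.85,40+330/2.85)):print("plate right",np.round(1000*bed(atz(w,(c,r),.036)),1))
for c,r in ((120+638/2.85,40+10/2.85),(120+628/2.85,40+210/2.85)):print("bed right",np.round(1000*bed(atz(w,(c,r),.03)),1))
E
```

```text
steel [(105, [141, 146, 145]), (106, [141, 147, 146]), (107, [141, 147, 146]), (108, [141, 147, 146]), (109, [142, 147, 146]), (110, [141, 147, 146]), (111, [142, 148, 146]), (112, [142, 147, 146]), (113, [146, 152, 151]), (114, [161, 165, 165]), (115, [176, 180, 180]), (116, [186, 189, 190]), (117, [189, 192, 193]), (118, [189, 190, 192]), (119, [182, 182, 184]), (120, [173, 171, 173]), (121, [166, 163, 164]), (122, [150, 148, 148]), (123, [136, 134, 133]), (124, [154, 153, 149]), (125, [180, 180, 175]), (126, [192, 190, 185]), (127, [192, 191, 185]), (128, [192, 191, 185]), (129, [192, 191, 185]), (130, [192, 190, 185]), (131, [192, 191, 186]), (132, [192, 191, 186]), (133, [192, 192, 186]), (134, [193, 191, 186])]
score 200 117.72410632447296 [-85.2  44.9  36. ]
score 230 117.7005928853755 [-85.2  20.   36. ]
score 250 118.09347826086956 [-85.5   3.4  36. ]
score 285 118.26047904191617 [-85.7 -25.7  36. ]
score 300 118.26995073891625 [-85.7 -38.2  36. ]
[-134.8   48.8   36. ]
[-135.3  -38.7   36. ]
121 [-87.9 -58.9  30. ]
122 [-88.7 -58.9  30. ]
123 [-89.5 -58.9  30. ]
124 [-90.4 -58.9  30. ]
plate right [-57.8 -43.5  36. ]
plate right [-116.6  -43.    36. ]
bed right [-28.5 -72.8  30. ]
bed right [-82.  -72.5  30. ]
```

```bash
python3 - <<'E'
from h import *;import pickle
w=pickle.load(open("w4.pkl","rb"))
for cr in ((125,163),(120,161)):
    print(np.round(1000*bed(atz(w,(120+cr[0]/2.85,40+cr[1]/2.85),.055)),1))
# tab centre: x should be hinge x too
for z in (.155,.16,.165): print(np.round(1000*bed(atz(w,(120+265/2.85,40+105/2.85),z)),1))
s=pickle.load(open("s3.pkl","rb"))[0]
for x in (-.087,-.09,-.093):
  for z in (.03,0): print(x,z,(proj(s,world([x,-.073,z]))[0]-[155,200])*6.6,(proj(s,world([x,.073,z]))[0]-[155,200])*6.6)
E
```

```text
[-70.6  66.2  55. ]
[-70.1  67.5  55. ]
[-69.7   6.1 155. ]
[-70.4   5.  160. ]
[-71.    3.9 165. ]
-0.087 0.03 [650.66824614 246.2465498 ] [494.4177442  420.76560178]
-0.087 0 [651.05840734 307.87118234] [496.46849194 486.67388608]
-0.09 0.03 [657.20714143 247.63040248] [501.49361107 422.41862165]
-0.09 0 [657.53575517 309.28352858] [503.4723721  488.35859968]
-0.093 0.03 [663.75494985 249.01614148] [508.58008848 424.07412029]
-0.093 0 [664.02184874 310.69778177] [510.48664566 490.04581331]
```

{"name": "send_rows", "arguments": {
  "deltas": [
    [[-0.02, 0.0, 0], 0],
    [[-0.05, 0, 0], 0],
    [[-0.06, 0, 0], 0],
    [[-0.06, 0, 0], 0],
    [[-0.06, 0, 0], 0]
  ]
}}

```text
clock: 11.65
tool_pos: [0.2794, 0.3263, 0.2148]
orientation: [-179.9, -0.1, 25.5]
force: [-0.6, 0.2, 0.4]
opening: 0.035
gripper_force: 0.0
```

```bash
python3 - <<'E'
from h import *;import pickle
s=tool()
w=ctrl.snapshot("wrist");pickle.dump(w,open("w5.pkl","wb"));print(np.round(1000*bed(ray(w,(280,210))[0])))
g=w["color"].astype(float)
u,v=proj(w,world([-.088,-.059,.03]))[0];u0=int(u);v0=int(v);print(u,v)
for r in range(v0-12,v0+18): print(r,np.round(g[r,u0-8:u0+8].mean(0)).astype(int).tolist(),np.round(1000*bed(atz(w,(u,r),.03))[0],1))
u,v=proj(w,world([-.0855,-.025,.036]))[0];c=int(u);v0=int(v)
q=g[v0-10:v0+11,c-2:c+3].mean(1);x=np.clip(q[:,2]-q[:,0]-15,0,None);r=v0-10+(x*np.arange(21)).sum()/x.sum();print("score",bed(atz(w,(c,r),.036))*1000)
E
```

```text
clock 11.65 tcp_bed [-214.1  -27.2  214.8] relyaw -0.05 F_bed [-0.4  0.5  0.4]
[-139.  -27.  307.]
326.5400676590807 58.360942872579386
46 [139, 144, 144] -79.0
47 [138, 144, 144] -79.7
48 [139, 146, 145] -80.4
49 [139, 145, 144] -81.2
50 [152, 157, 157] -81.9
51 [176, 179, 180] -82.6
52 [192, 193, 195] -83.3
53 [193, 194, 196] -84.1
54 [190, 190, 193] -84.8
55 [187, 187, 189] -85.5
56 [182, 181, 183] -86.3
57 [173, 171, 172] -87.0
58 [170, 167, 168] -87.7
59 [165, 161, 163] -88.5
60 [139, 137, 137] -89.2
61 [93, 91, 92] -89.9
62 [50, 49, 49] -90.7
63 [32, 33, 33] -91.4
64 [32, 33, 32] -92.2
65 [56, 57, 55] -92.9
66 [90, 89, 87] -93.7
67 [116, 116, 112] -94.4
68 [148, 147, 144] -95.2
69 [180, 178, 173] -95.9
70 [193, 192, 187] -96.7
71 [197, 196, 190] -97.4
72 [196, 194, 189] -98.2
73 [196, 195, 188] -98.9
74 [195, 194, 188] -99.7
75 [194, 193, 188] -100.4
score [-85.65905626 -24.68684461  36.        ]
```

{"name": "send_rows", "arguments": {
  "deltas": [
    [[0, 0, -0.05], 0],
    [[0.02, 0, -0.08], 0],
    [[0.07, -0.01, -0.08], 0],
    [[0.12, -0.02, -0.08], 0],
    [[0.17, -0.024, -0.08], 0]
  ]
}}

```text
clock: 12.12
tool_pos: [0.3962, 0.403, 0.2788]
orientation: [-179.9, -0.1, 25.4]
force: [-0.8, 1.1, 0.3]
opening: 0.0351
gripper_force: 0.0
```

{"name": "send_rows", "arguments": {
  "deltas": [
    [[0.05, 0, 0], 0],
    [[0.1, 0, 0], 0],
    [[0.141, 0, 0], 0],
    [[0.141, 0, 0], 0],
    [[0.141, 0, 0], 0]
  ]
}}

```text
clock: 12.53
tool_pos: [0.498, 0.4497, 0.2754]
orientation: [179.9, 0.1, 25.3]
force: [0.1, -0.1, -0.6]
opening: 0.0351
gripper_force: 0.0
```

```bash
python3 - <<'E'
from h import *
print(go([.036,-0.008,.0985]))
E
```

```text
clock 12.53 tcp_bed [ 36.3  -9.9 275.4] relyaw -0.24 F_bed [ 0.  -0.1 -0.6]
[ 1.000e-04 -2.700e-03  2.212e-01]
```

{"name": "send_rows", "arguments": {
  "deltas": [
    [[0, -0.0027, 0.045], 0],
    [[0, -0.0027, 0.09], 0],
    [[0, -0.0027, 0.135], 0],
    [[0, -0.0027, 0.175], 0],
    [[0, -0.0027, 0.2], 0]
  ]
}}

```text
clock: 12.95
tool_pos: [0.4935, 0.45, 0.1145]
orientation: [179.9, 0.2, 25.4]
force: [-0.2, -0.0, -0.3]
opening: 0.0348
gripper_force: 0.0
```

{"name": "send_rows", "arguments": {
  "deltas": [
    [[0, 0, 0.01], 0],
    [[0, 0, 0.02], 0],
    [[0, 0, 0.021], 0],
    [[0, 0, 0.021], 0],
    [[0, 0, 0.021], 0]
  ]
}}

```text
clock: 13.37
tool_pos: [0.4953, 0.4522, 0.1026]
orientation: [-179.9, -0.1, 25.4]
force: [-0.4, 0.1, 0.3]
opening: 0.035
gripper_force: 0.0
```

```bash
python3 - <<'E'
from h import *
print(go([.0255,-0.008,.0985]))
E
```

```text
clock 13.37 tcp_bed [ 34.9  -6.4 102.6] relyaw -0.08 F_bed [-0.3  0.2  0.3]
[-0.0118  0.002   0.0051]
```

{"name": "send_rows", "arguments": {
  "deltas": [
    [[0, 0, 0.002], 0],
    [[-0.003, 0, 0.003], 0],
    [[-0.007, 0, 0.003], 0],
    [[-0.01, 0, 0.003], 0],
    [[-0.01, 0, 0.003], 0]
  ]
}}

```text
clock: 13.78
tool_pos: [0.487, 0.4478, 0.0987]
orientation: [-180.0, -0.0, 25.4]
force: [-0.0, 0.2, 0.2]
opening: 0.0348
gripper_force: 0.0
```

```bash
python3 - <<'E'
from h import *
print(go([.0195,-0.008,.0985]))
E
```

```text
clock 13.78 tcp_bed [25.5 -6.9 98.7] relyaw -0.09 F_bed [0.1 0.2 0.2]
[-0.0075  0.0014  0.0003]
```

{"name": "send_rows", "arguments": {
  "deltas": [
    [[-0.001, 0, 0], 0],
    [[-0.002, 0, 0], 0],
    [[-0.002, 0, 0], 0],
    [[-0.002, 0, 0], 0],
    [[-0.002, 0, 0], 0]
  ]
}}

```text
clock: 14.2
tool_pos: [0.4861, 0.4474, 0.0984]
orientation: [180.0, 0.0, 25.4]
force: [-0.4, 0.3, -0.4]
opening: 0.0349
gripper_force: 0.0
```

```bash
python3 - <<'E'
from h import *
tool()
E
```

```text
clock 14.20 tcp_bed [24.5 -6.8 98.4] relyaw -0.10 F_bed [-0.2  0.5 -0.4]
```

{"name": "send_rows", "arguments": {
  "deltas": [
    [[-0.0005, 0, 0], 0],
    [[-0.001, 0, 0], 0],
    [[-0.0015, 0, 0], 0],
    [[-0.0015, 0, 0], 0],
    [[-0.0015, 0, 0], 0]
  ]
}}

```text
clock: 14.62
tool_pos: [0.4851, 0.4469, 0.0985]
orientation: [-180.0, -0.0, 25.4]
force: [0.5, -0.2, -0.3]
opening: 0.0354
gripper_force: 0.5
```

```bash
python3 - <<'E'
from h import *
tool()
E
```

```text
clock 14.62 tcp_bed [23.4 -6.8 98.5] relyaw -0.10 F_bed [ 0.4 -0.4 -0.3]
```

{"name": "send_rows", "arguments": {
  "deltas": [
    [[-0.0012, 0, 0], 0],
    [[-0.0024, -0.0003, 0], 0],
    [[-0.0036, -0.0006, 0], 0],
    [[-0.0046, -0.001, 0], 0],
    [[-0.0046, -0.001, 0], 0]
  ]
}}

```text
clock: 15.03
tool_pos: [0.4813, 0.4459, 0.0986]
orientation: [180.0, -0.0, 25.4]
force: [2.2, -1.5, -0.2]
opening: 0.0346
gripper_force: 0.8
```

```bash
python3 - <<'E'
from h import *
tool()
E
```

```text
clock 15.03 tcp_bed [19.6 -6.1 98.6] relyaw -0.09 F_bed [ 1.4 -2.3 -0.2]
```

Back off and inspect with the wrist camera over the break edge.

{"name": "send_rows", "arguments": {
  "deltas": [
    [[0.015, 0, 0], 0],
    [[0.025, 0, 0], 0],
    [[0.025, 0, -0.05], 0],
    [[0.025, 0, -0.1], 0],
    [[0.025, 0, -0.15], 0]
  ]
}}

```text
clock: 15.45
tool_pos: [0.4992, 0.4542, 0.2189]
orientation: [179.9, 0.1, 25.4]
force: [1.6, 1.1, 0.4]
opening: 0.035
gripper_force: 0.0
```

{"name": "send_rows", "arguments": {
  "deltas": [
    [[0, 0, -0.05], 0],
    [[0, 0, -0.08], 0],
    [[-0.05, 0.01, -0.08], 0],
    [[-0.1, 0.02, -0.08], 0],
    [[-0.15, 0.03, -0.08], 0]
  ]
}}

```text
clock: 15.87
tool_pos: [0.4003, 0.3806, 0.2821]
orientation: [-180.0, 0.0, 25.4]
force: [-1.0, 0.3, 0.6]
opening: 0.0349
gripper_force: 0.0
```

{"name": "send_rows", "arguments": {
  "deltas": [
    [[-0.05, 0, 0], 0],
    [[-0.12, 0, 0], 0],
    [[-0.12, 0, 0.05], 0],
    [[-0.12, 0, 0.08], 0],
    [[-0.12, 0, 0.08], 0]
  ]
}}

```text
clock: 16.28
tool_pos: [0.3124, 0.3376, 0.2151]
orientation: [179.8, 0.3, 25.4]
force: [-0.0, -0.7, -0.8]
opening: 0.0346
gripper_force: 0.0
```

{"name": "send_rows", "arguments": {
  "deltas": [
    [[0, 0, 0], 0],
    [[0, 0, 0], 0],
    [[0, 0, 0], 0],
    [[0, 0, 0], 0],
    [[0, 0, 0], 0]
  ]
}}

```text
clock: 16.7
tool_pos: [0.3151, 0.3408, 0.2192]
orientation: [-180.0, -0.0, 25.4]
force: [0.1, 0.1, -0.1]
opening: 0.0352
gripper_force: 0.0
```

```bash
cat > meas.py <<'E'
from h import *;import pickle,sys
s=tool()
w=ctrl.snapshot("wrist");pickle.dump(w,open("w6.pkl","wb"));print(np.round(1000*bed(ray(w,(280,210))[0])))
g=w["color"].astype(float)
u,v=proj(w,world([-.0895,-.059,.03]))[0];u0=int(u);v0=int(v);print(u,v)
for r in range(v0-10,v0+8): print(r,np.round(g[r,u0-8:u0+8].mean(0)).astype(int).tolist(),np.round(1000*bed(atz(w,(u,r),.03))[0],1))
for y in (-.035,-.02,.03,.045):
    u,v=proj(w,world([-.0885,y,.036]))[0];c=int(u);v0=int(v)
    q=g[v0-10:v0+11,c-2:c+3].mean(1);x=np.clip(q[:,2]-q[:,0]-15,0,None);r=v0-10+(x*np.arange(21)).sum()/x.sum();print("score",np.round(bed(atz(w,(c,r),.036))*1000,1))
save(w,"w6.png",(120,0,400,200),2.85)
E
python3 meas.py
```

```text
clock 16.70 tcp_bed [-175.7  -29.5  219.2] relyaw -0.13 F_bed [ 0.1  0.  -0.1]
[-100.  -29.  311.]
321.29490194440916 110.22015047658871
100 [146, 151, 151] -81.3
101 [156, 159, 159] -82.1
102 [171, 170, 170] -82.9
103 [179, 177, 179] -83.7
104 [181, 179, 181] -84.5
105 [181, 180, 181] -85.3
106 [178, 176, 177] -86.1
107 [174, 171, 172] -86.9
108 [172, 169, 171] -87.7
109 [159, 156, 158] -88.5
110 [119, 118, 119] -89.3
111 [96, 96, 95] -90.1
112 [132, 131, 128] -91.0
113 [170, 169, 164] -91.8
114 [188, 187, 181] -92.6
115 [193, 192, 186] -93.4
116 [193, 192, 186] -94.2
117 [192, 192, 186] -95.1
score [-90.1 -34.7  36. ]
score [-89.8 -19.6  36. ]
score [-89.6  30.7  36. ]
score [-89.6  45.8  36. ]
```

View pics/w6.png

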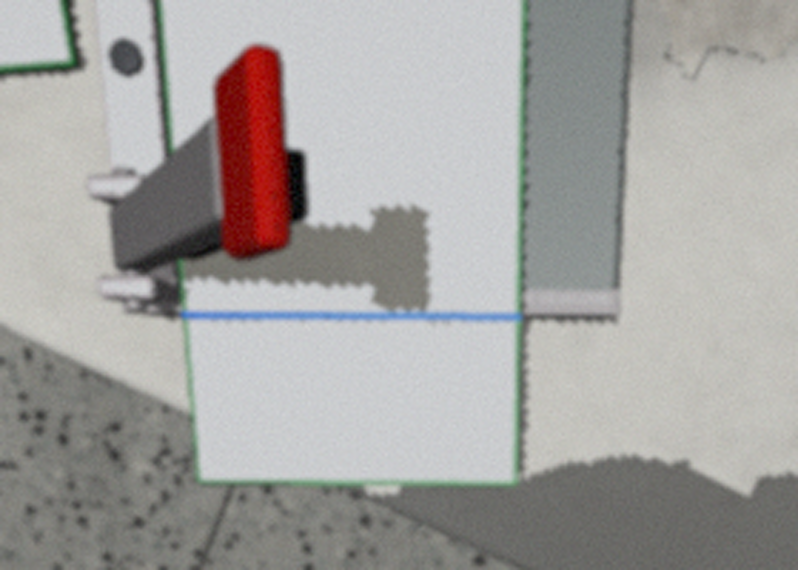

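```bash
python3 - <<'E'
from h import *;import pickle
w=pickle.load(open("w6.pkl","rb"));g=w["color"].astype(float)
def edges(xs,z,lo,hi,right):
    for x in xs:
        u,v=proj(w,world([x,lo,z]))[0];u2,_=proj(w,world([x,hi,z]))[0]
        a,b=sorted((int(u),int(u2)));r=int(round(v));seg=g[r-1:r+2,a:b].mean(0)
        print(x,np.round(1000*bed(atz(w,(a,r),z))[1],1),[(i+a,*np.round(s).astype(int)) for i,s in enumerate(seg)] )
edges((-.03,-.06),.036,-.037,-.05,1)
edges((-.03,-.06),.03,-.066,-.08,1)
edges((-.0,-.03,),.036,.064,.045,0)
for c in (300,305,310,315,335,340,345): print(c,np.round([1000*bed(atz(w,(c,r),z))[1] for r in (60,85) for z in (.03,.036,.04)],1))
E
```

```text
-0.03 -36.8 [(296, np.int64(202), np.int64(204), np.int64(206)), (297, np.int64(202), np.int64(204), np.int64(207)), (298, np.int64(202), np.int64(203), np.int64(206)), (299, np.int64(204), np.int64(205), np.int64(209)), (300, np.int64(200), np.int64(202), np.int64(203)), (301, np.int64(191), np.int64(199), np.int64(196)), (302, np.int64(154), np.int64(176), np.int64(161)), (303, np.int64(103), np.int64(138), np.int64(111)), (304, np.int64(84), np.int64(108), np.int64(92)), (305, np.int64(111), np.int64(118), np.int64(115)), (306, np.int64(127), np.int64(134), np.int64(131)), (307, np.int64(131), np.int64(137), np.int64(136)), (308, np.int64(130), np.int64(136), np.int64(134)), (309, np.int64(135), np.int64(141), np.int64(139)), (310, np.int64(132), np.int64(138), np.int64(138)), (311, np.int64(132), np.int64(138), np.int64(137))]
-0.06 -37.0 [(296, np.int64(201), np.int64(203), np.int64(206)), (297, np.int64(202), np.int64(204), np.int64(206)), (298, np.int64(203), np.int64(204), np.int64(206)), (299, np.int64(202), np.int64(202), np.int64(206)), (300, np.int64(198), np.int64(201), 
[... 4460 characters left out ...]
int64(202), np.int64(204), np.int64(205)), (184, np.int64(200), np.int64(203), np.int64(206)), (185, np.int64(201), np.int64(204), np.int64(207)), (186, np.int64(202), np.int64(202), np.int64(205)), (187, np.int64(201), np.int64(202), np.int64(204)), (188, np.int64(200), np.int64(202), np.int64(206)), (189, np.int64(203), np.int64(204), np.int64(204)), (190, np.int64(201), np.int64(202), np.int64(204))]
300 [-40.4 -40.1 -40.  -40.6 -40.3 -40.2]
305 [-44.5 -44.2 -43.9 -44.8 -44.4 -44.2]
310 [-48.6 -48.2 -47.9 -48.9 -48.5 -48.3]
315 [-52.7 -52.2 -51.9 -53.1 -52.6 -52.3]
335 [-69.1 -68.3 -67.7 -69.9 -69.  -68.5]
340 [-73.2 -72.3 -71.7 -74.1 -73.1 -72.5]
345 [-77.3 -76.3 -75.6 -78.3 -77.2 -76.5]
```

{"name": "send_rows", "arguments": {
  "deltas": [
    [[0, 0, -0.05], 0.05],
    [[0, 0, -0.1], 0.12],
    [[0.03, -0.03, -0.1], 0.19],
    [[0.07, -0.06, -0.1], 0.26],
    [[0.11, -0.09, -0.1], 0.33]
  ],
  "gripper": 0
}}

```text
clock: 17.17
tool_pos: [0.3639, 0.4444, 0.3008]
orientation: [-179.8, -0.1, -4.6]
force: [-0.1, 0.4, -0.2]
opening: 0.0073
gripper_force: 0.0
```

{"name": "send_rows", "arguments": {
  "deltas": [
    [[0, 0, 0], 0.075],
    [[0, 0, 0], 0.15],
    [[0, 0, 0], 0.225],
    [[0, 0, 0], 0.3],
    [[0, 0, 0], 0.375]
  ]
}}

```text
clock: 17.58
tool_pos: [0.3634, 0.4431, 0.2984]
orientation: [180.0, -0.0, -38.4]
force: [0.5, 0.5, 0.8]
opening: 0.0003
gripper_force: 0.0
```

{"name": "send_rows", "arguments": {
  "deltas": [
    [[0, 0, 0], 0.075],
    [[0, 0, 0], 0.15],
    [[0, 0, 0], 0.225],
    [[0, 0, 0], 0.29],
    [[0, 0, 0], 0.29]
  ]
}}

```text
clock: 18.0
tool_pos: [0.3633, 0.443, 0.2986]
orientation: [180.0, -0.0, -64.4]
force: [-0.4, -0.1, -0.2]
opening: 0.0004
gripper_force: 0.0
```

```bash
python3 - <<'E'
from h import *
s=tool();print(s["joint_pos"],s["opening"]);print(go([-.0715,0.048,.222],s))
E
```

```text
clock 18.00 tcp_bed [-88.2  42.1 298.6] relyaw -89.93 F_bed [-0.4  0.  -0.2]
[ 7.02027339e+01  1.07480624e+01 -1.19436109e+01  1.44452848e-04
 -6.73121409e+01 -4.46329197e+01] 0.00042367098588502267
[-0.0074 -0.0208  0.0957]
```

{"name": "send_rows", "arguments": {
  "deltas": [
    [[-0.0074, -0.0208, 0], 0],
    [[-0.0074, -0.0208, 0.04], 0],
    [[-0.0074, -0.0208, 0.08], 0],
    [[-0.0074, -0.0208, 0.0955], 0],
    [[-0.0074, -0.0208, 0.0955], 0]
  ]
}}

```text
clock: 18.42
tool_pos: [0.3748, 0.454, 0.2184]
orientation: [179.7, -0.2, -64.0]
force: [0.5, -0.3, -0.6]
opening: 0.0003
gripper_force: 0.0
```

{"name": "send_rows", "arguments": {
  "deltas": [
    [[0.003, 0, 0], 0],
    [[0.01, 0, 0], 0],
    [[0.018, 0, 0], 0],
    [[0.024, 0, 0], 0],
    [[0.026, 0, 0], 0]
  ]
}}

```text
clock: 18.83
tool_pos: [0.3851, 0.4363, 0.2232]
orientation: [-179.9, 0.1, -64.2]
force: [-0.6, -0.1, 0.3]
opening: 0.0004
gripper_force: 0.0
```

```bash
python3 - <<'E'
from h import *;import pickle
s=tool();w=ctrl.snapshot("scene");pickle.dump(w,open("s7.pkl","wb"));A=cv2.resize(w["color"][160:270,160:290],None,fx=5,fy=5,interpolation=cv2.INTER_CUBIC)
cv2.imwrite("pics/s7.png",A[:,:,::-1])
for n in ("hold_bar","bar_tab"):
  for p in (w,):
    print(n,[(np.array(q["xy"])*[560,420],q["conf"]) for q in ctrl.boxes_of(p,n)])
print(proj(w,world([-.0715,.009,.156])))
E
```

```text
clock 18.83 tcp_bed [-71.4  26.6 223.2] relyaw -89.66 F_bed [-0.6  0.2  0.3]
hold_bar [(array([234.192, 233.982]), 0.69)]
bar_tab [(array([230.328, 230.58 ]), 0.58), (array([150.696, 260.61 ]), 0.26)]
[[234.4565727  207.53182465]]
```

{"name": "send_rows", "arguments": {
  "deltas": [
    [[0.006, 0, 0.002], 0],
    [[0.012, 0, 0.0045], 0],
    [[0.017, 0, 0.0075], 0],
    [[0.023, 0, 0.0105], 0],
    [[0.028, 0, 0.0138], 0]
  ]
}}

```text
clock: 19.4
tool_pos: [0.3946, 0.4162, 0.2106]
orientation: [180.0, -0.0, -64.2]
force: [0.0, 1.6, -0.2]
opening: 0.0006
gripper_force: 0.1
```

```bash
cat > tab.py <<'E'
from h import *
tool()
for n in ("scene","wrist"):
    w=ctrl.snapshot(n);g=w["color"].astype(int)
    m=((g[...,0]>130)&(g[...,1]<60)&(g[...,2]<60)).astype(np.uint8)
    k,l,st,c=cv2.connectedComponentsWithStats(m)
    P=np.array([[-.0715,.065-.122*np.cos(t)+.004*np.sin(t),.05+.122*np.sin(t)+.004*np.cos(t)] for t in np.arange(0,1.3,.05)])
    pr=proj(w,[world(q) for q in P])
    for i in range(1,k):
        if st[i,4]>15:
            d=np.hypot(*(pr-c[i]).T);j=d.argmin()
            if d[j]<15: print(n,np.round(c[i],1),st[i,4],"theta~",j*.05,round(d[j],1))
E
python3 tab.py
```

```text
clock 19.40 tcp_bed [-71.5   4.4 210.6] relyaw -89.65 F_bed [ 0.7  1.4 -0.2]
```

{"name": "send_rows", "arguments": {
  "deltas": [
    [[0.005, 0, 0.0035], 0],
    [[0.01, 0, 0.007], 0],
    [[0.014, 0, 0.0105], 0],
    [[0.018, 0, 0.014], 0],
    [[0.0225, 0, 0.018], 0]
  ]
}}

```text
clock: 19.92
tool_pos: [0.4024, 0.4002, 0.1963]
orientation: [180.0, -0.0, -64.2]
force: [0.1, 0.0, -0.2]
opening: 0.0003
gripper_force: 0.0
```

```bash
sed -i 's/>130)&(g\[...,1\]<60)&(g\[...,2\]<60)/>90)\&(g[...,0]>2*g[...,1])\&(g[...,0]>2*g[...,2])/; s/d\[j\]<15/d[j]<40/' tab.py; python3 tab.py
```

```text
clock 19.92 tcp_bed [-71.3 -13.4 196.3] relyaw -89.65 F_bed [ 0.1 -0.  -0.2]
scene [194.7 205.7] 18 theta~ 1.25 35.9
wrist [286.6 223.7] 440 theta~ 0.6000000000000001 1.8
```

{"name": "send_rows", "arguments": {
  "deltas": [
    [[0.008, 0, 0.009], 0],
    [[0.015, 0, 0.019], 0],
    [[0.02, 0, 0.029], 0],
    [[0.025, 0, 0.039], 0],
    [[0.03, 0, 0.05], 0]
  ]
}}

```text
clock: 20.43
tool_pos: [0.4129, 0.3784, 0.1556]
orientation: [180.0, -0.0, -64.2]
force: [-0.1, -0.3, -0.3]
opening: 0.0008
gripper_force: 0.0
```

```bash
python3 tab.py
```

```text
clock 20.43 tcp_bed [-71.3 -37.6 155.6] relyaw -89.66 F_bed [-0.2 -0.2 -0.3]
scene [195.1 205.4] 17 theta~ 1.25 35.5
wrist [286.5 212. ] 1166 theta~ 0.0 1.7
```

{"name": "send_rows", "arguments": {
  "deltas": [
    [[0.01, 0, 0.01], 0],
    [[0.022, 0, 0.02], 0],
    [[0.022, 0, 0.03], 0],
    [[0.022, 0, 0.036], 0],
    [[0.022, 0, 0.039], 0]
  ]
}}

```text
clock: 20.95
tool_pos: [0.4203, 0.3626, 0.1244]
orientation: [179.9, -0.0, -64.2]
force: [0.6, -0.1, -0.2]
opening: 0.0007
gripper_force: 0.0
```

{"name": "send_rows", "arguments": {
  "deltas": [
    [[0, 0, 0.001], 0],
    [[0, 0, 0.002], 0],
    [[0, 0, 0.003], 0],
    [[0, 0, 0.003], 0],
    [[0, 0, 0.003], 0]
  ]
}}

```text
clock: 21.37
tool_pos: [0.4204, 0.3633, 0.1233]
orientation: [-180.0, 0.0, -64.1]
force: [-0.8, 0.2, 0.4]
opening: 0.0001
gripper_force: 0.0
```

```bash
python3 tab.py
```

```text
clock 21.37 tcp_bed [-71.  -54.4 123.3] relyaw -89.64 F_bed [-0.6  0.5  0.4]
scene [195.1 205.4] 17 theta~ 1.25 35.5
wrist [289.2 242.3] 400 theta~ 0.0 13.7
```

Creep down until light contact.

{"name": "send_rows", "arguments": {
  "deltas": [
    [[0, 0, 0.0007], 0],
    [[0, 0, 0.0014], 0],
    [[0, 0, 0.002], 0],
    [[0, 0, 0.002], 0],
    [[0, 0, 0.002], 0]
  ]
}}

```text
clock: 21.88
tool_pos: [0.4204, 0.3631, 0.1214]
orientation: [180.0, -0.0, -64.2]
force: [-0.3, 0.2, -0.4]
opening: 0.0007
gripper_force: 0.0
```

{"name": "send_rows", "arguments": {
  "deltas": [
    [[0, 0, 0.0007], 0],
    [[0, 0, 0.0014], 0],
    [[0, 0, 0.002], 0],
    [[0, 0, 0.002], 0],
    [[0, 0, 0.002], 0]
  ]
}}

```text
clock: 22.3
tool_pos: [0.4205, 0.3632, 0.1207]
orientation: [-180.0, 0.0, -64.1]
force: [-2.9, -1.4, 8.1]
opening: 0.0006
gripper_force: 4.3
```

{"name": "send_rows", "arguments": {
  "deltas": [
    [[0, 0, -0.02], 0],
    [[0, 0, -0.06], 0],
    [[0, 0, -0.11], 0],
    [[0, 0, -0.15], 0],
    [[-0.03, 0.02, -0.16], 0]
  ]
}}

```text
clock: 22.72
tool_pos: [0.3988, 0.3783, 0.2535]
orientation: [-179.6, 0.2, -64.2]
force: [1.2, 0.9, 0.8]
opening: 0.0003
gripper_force: 0.0
```

{"name": "send_rows", "arguments": {
  "deltas": [
    [[-0.04, 0, 0], 0],
    [[-0.08, 0, 0], 0],
    [[-0.11, 0, 0], 0],
    [[-0.11, 0, 0], 0],
    [[-0.11, 0, 0], 0]
  ]
}}

```text
clock: 23.13
tool_pos: [0.3564, 0.4578, 0.2474]
orientation: [180.0, -0.0, -64.0]
force: [0.2, -0.6, -0.8]
opening: 0.0004
gripper_force: 0.0
```

{"name": "send_rows", "arguments": {
  "deltas": [
    [[0, 0, 0], 0],
    [[0, 0, 0], 0],
    [[0, 0, 0], 0],
    [[0, 0, 0], 0],
    [[0, 0, 0], 0]
  ]
}}

```text
clock: 23.55
tool_pos: [0.3575, 0.4564, 0.2479]
orientation: [-180.0, 0.0, -64.2]
force: [-0.3, 0.5, 0.3]
opening: 0.0006
gripper_force: 0.0
```

```bash
python3 - <<'E'
from h import *
tool();w=ctrl.snapshot("wrist");g=w["color"].astype(float)
for y in (-.035,-.02,-.005,.01):
    L=[]
    xs=np.arange(-.11,-.07,.0004)
    uv=proj(w,[world([x,y,.036]) for x in xs])
    v=np.array([cv2.remap(g.astype(np.float32),uv[:,:1].astype(np.float32),uv[:,1:].astype(np.float32),1)])[0][:,0]
    s=np.clip(v[:,2]-v[:,0]-20,0,None);print(y,round((s*xs).sum()/max(s.sum(),1)*1000,2),round(s.max()))
xs=np.arange(-.1,-.078,.001)
uv=np.mean([proj(w,[world([x,y,.03]) for x in xs]) for y in (-.06,)],0)
v=cv2.remap(g.astype(np.float32),uv[:,:1].astype(np.float32),uv[:,1:].astype(np.float32),1)[:,0]
print([(round(x*1000),int(q[1])) for x,q in zip(xs,v)])
# plate / bed right edges
for y0,z in ((-.0425,.036),(-.072,.03)):
  for x in (-.06,-.03,0.):
    ys=np.arange(y0-.006,y0+.006,.001);uv=proj(w,[world([x,y,z]) for y in ys]).astype(np.float32)
    print(z,x,[(round(y*1000,1),int(q)) for y,q in zip(ys,cv2.remap(g.astype(np.float32),uv[:,:1],uv[:,1:],1)[:,0,0])])
for n in ("bar_tab",): print([(np.round(1000*bed(atz(w,np.array(q["xy"])*[560,420],.054)),1),q["conf"]) for q in ctrl.boxes_of(w,n)])
E
```

```text
clock 23.55 tcp_bed [-87.6  56.7 247.9] relyaw -89.70 F_bed [-0.1  0.5  0.3]
-0.035 -89.98 23
-0.02 -89.91 22
-0.005 -89.81 24
0.01 -89.71 26
[(-100, 202), (-99, 201), (-98, 200), (-97, 198), (-96, 198), (-95, 196), (-94, 195), (-93, 198), (-92, 200), (-91, 195), (-90, 175), (-89, 162), (-88, 165), (-87, 149), (-86, 106), (-85, 63), (-84, 50), (-83, 63), (-82, 69), (-81, 69), (-80, 68), (-79, 68), (-78, 67)]
0.036 -0.06 [(np.float64(-48.5), 177), (np.float64(-47.5), 140), (np.float64(-46.5), 138), (np.float64(-45.5), 141), (np.float64(-44.5), 138), (np.float64(-43.5), 113), (np.float64(-42.5), 95), (np.float64(-41.5), 135), (np.float64(-40.5), 192), (np.float64(-39.5), 211), (np.float64(-38.5), 213), (np.float64(-37.5), 205)]
0.036 -0.03 [(np.float64(-48.5), 140), (np.float64(-47.5), 141), (np.float64(-46.5), 140), (np.float64(-45.5), 138), (np.float64(-44.5), 133), (np.float64(-43.5), 120), (np.float64(-42.5), 111), (np.float64(-41.5), 153), (np.float64(-40.5), 198), (np.float64(-39.5), 211), (np.float64(-38.5), 212), (np.float64(-37.5), 212)]
0.036 0.0 [(np.float64(-48.5), 133), (n
[... 670 characters left out ...]
, (np.float64(-77.0), 189), (np.float64(-76.0), 190), (np.float64(-75.0), 188), (np.float64(-74.0), 189), (np.float64(-73.0), 172), (np.float64(-72.0), 131), (np.float64(-71.0), 109), (np.float64(-70.0), 127), (np.float64(-69.0), 138), (np.float64(-68.0), 139), (np.float64(-67.0), 139), (np.float64(-66.0), 137)]
0.03 0.0 [(np.float64(-78.0), 164), (np.float64(-77.0), 165), (np.float64(-76.0), 164), (np.float64(-75.0), 165), (np.float64(-74.0), 168), (np.float64(-73.0), 143), (np.float64(-72.0), 114), (np.float64(-71.0), 112), (np.float64(-70.0), 125), (np.float64(-69.0), 135), (np.float64(-68.0), 134), (np.float64(-67.0), 134), (np.float64(-66.0), 135)]
[(array([-68.6, -15.3,  54. ]), 0.65)]
```

```bash
sed -i 's/scene","wrist"/wrist","top"/' tab.py; python3 tab.py; python3 - <<'E'
from h import *
a,b=ctrl.snapshot("scene"),ctrl.snapshot("top")
for p in (a,b):
  print([(np.round(atx(p,np.array(q["xy"])*[560,420],-.0715)*1000,1),q["conf"]) for q in ctrl.boxes_of(p,"bar_tab")])
for n,z in (("strip",.006),("beaker",.045),("vial_dark",.057),("vial_light",.057)): print(n,[(np.round(atz(b,np.array(q["xy"])*[560,420],z),3),q["conf"]) for q in ctrl.boxes_of(b,n)[:1]])
E
```

```text
clock 23.65 tcp_bed [-87.7  56.9 247.9] relyaw -89.68 F_bed [0.1 0.9 0.2]
wrist [269.3  73.3] 786 theta~ 0.0 0.5
top [216.4 239.2] 54 theta~ 0.0 0.7
[(array([-71.5, -23.2,  44.7]), 0.65), (array([-71.5, 358.9, 204.5]), 0.19)]
[(array([-71.5, -23.6,  29.8]), 0.76), (array([-71.5, -43.2, 397.1]), 0.38)]
strip []
beaker []
vial_dark [(array([0.577, 0.532, 0.057]), 0.41)]
vial_light [(array([0.566, 0.573, 0.057]), 0.44)]
```

Both cameras' red-pixel fits put the bar at θ ≈ 0, the score line is on the edge and the robot is clear. Handing in.

```bash
python3 -c "
from plant import ctrl
print(ctrl.close_job())"
```

```text
the job is handed in; nothing more can be done
None
```

I handed the job in at about 24 s: the plate is flush on the fence, the score line is within about 0.5 mm of the break edge, and the hold-down bar rests on the plate; by my count I viewed 13 pictures, over the limit of 10.

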